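Open the sample compartment of a bench photometer

ROBOT

A 6-joint arm with a two-finger parallel gripper is mounted at the origin on the work surface. World frame = base frame: x ahead of the robot, y to its left, z up, the work surface at z = 0. Lengths are in m, angles in rad, forces in N, time in s.
With the tool pointing down it reaches from about 0.275 to 1 m from the base axis. Payload 8.4 kg.
Tool frame: the origin (TCP) lies on the front face of the gripper's body, between the roots of the fingers; the fingertips stand 73 mm ahead of it and the grasp point (between the pads) lies 54 mm ahead of it; z points along the fingers, y is the line along which they close (so a half turn about z gives the same grasp; the last joint's range is limited). The gripper opens to 85 mm and grips with 20 to 120 N. Pads are 22 mm wide; open, the fingers measure 114 mm over their backs; the gripper's body (76 mm by 85 mm) begins 54 mm behind the grasp point. The pads swing forward as they close: fully open they stand 13 mm farther back than shut.
Start: joints at [-1.159, 0.353, 1.633, -0, 1.155, -0.002], TCP at [0.251, -0.572, 0.304] pointing down, gripper open.
Joint ranges: [-2.63, 2.63], [-0.92, 2.1], [0.06, 2.66], [-1.3, 4.44], [0, 2.69], [-3.02, 3.02]. Speed limits (rad/s): [2.22, 2.22, 2.79, 3.14, 3.14, 3.14].

INTERFACE

Orientations are given as a rotation vector (axis times angle).
In Python, from station import ctrl gives the robot as it stands. The module is installed in compiled form; this text tells all that it offers.
- The arm moves only by the tool drive_tool, never from a script. Its argument "motion" is a list of rows, each an object of numbers: "x", "y", "z": the shift along the tool's x, y, z in m; "ax", "ay", "az": the turn, a rotation vector about the tool's x, y, z in degrees. A call has 1 to 12 rows; each row shifts and turns the commanded pose from where the row before left it, along the tool's axes as they then stand; what a row does not reach is not made up. A row lasts 1/10 s, in which the tool goes at most 50 mm and 8.59 degrees, less where a joint would pass 70% of its speed; a pose out of reach is approached as far as the arm can. A call with a gripper value outside its range is refused whole. "jaw" is the opening in per cent of the stroke, from 0 (shut) to 100 (fully open), set as the call begins (left out, the last holds). The fingers move at their own pace and stop on an object; the grip force is fixed at half the most. Time passes only in rows, so rows that do not move let the fingers close. It gives the time, the measured TCP pose, the force and the opening at its end, in the units of the state.
- ctrl.state(): the state, without advancing time (a new reading comes with each control period).
- ctrl.snapshot(name): name is "scene" or "side" or "wrist"; returns a dict with "color" (420x560x3 uint8, red, green, blue), "intrinsics" (3x3 intrinsics, pixels), "eye" and "attitude" of the camera in the world. Camera axes: x right, y down, z forward; pixel columns grow to the right and rows downward; lengths in m; the calibration is good to about 2 mm. A picture is of the moment at which its call begins. There is no depth.
- ctrl.job_done(): hands the job in, once; it reports no verdict.
The state is a dict: "time_s": time; "joints": joint angles; "joint_velocities": joint speeds; "joint_torque": joint torques, N m; "tool_pos": TCP position; "tool_rot": TCP orientation; "wrist_force": force on the tool from outside, world axes, zero at the start; "moment": the same for the moment, N m; "grip_width": opening from 0.0 (shut) to 1.0 (fully open).
Only numpy, scipy, OpenCV 4.12 (cv2) and the standard library are available. Lean on these libraries where they do the work, as an engineer would, in place of code of your own. Each camera call takes 0.05 s, during which the arm holds its last target. There are 200 camera calls.

TASK

Open the sample compartment of the bench photometer: press its release tab so that the lid springs up, then gently push the lid back with the fingertips until it is fully open and stays there by itself. Pick nothing up, do not shove or lift the photometer, and leave the vials and the other things around it where they are.

Things in the scene. Friction and masses are not known exactly. Their poses are not given: they have to be found in the camera images.
- photometer: bench photometer, white and grey case 250 mm deep (x) by 260 mm wide (y), 4 kg, loose on rubber feet. Origin: centre of its underside, at bench height; x runs from its front (robot side) to its back, z up. Flat deck at z 75 mm; raised console with screen at y 32 to 124 mm, top z 95 mm. On the line y = -35 mm, from the front: release tab, latch housing (x -70 to -54 mm, top z 90 mm), lid
- release_tab (a joint): tilt of the release tab (rad): 0 at rest, 0.25 pressed right down; the catch lets the lid go at about 0.2. The tab is a ribbed grey paddle 40 mm wide (y) and 34 mm long (x), hinged along its back edge, free end to the front, its top 11 mm above the deck; the free end sinks 8 mm. At tab_press it takes 2 N to start, 5 N at the stop; it springs back when released
- tab_press (a point): where to press the release tab: middle of its ribbed top face, 24 mm in front of its hinge line and 10 mm from its free edge; x and y axes as the photometer's while it is at rest. Press straight down; at the stop this point has sunk 6 mm
- sample_lid (a joint): opening angle of the lid (rad): 0 latched shut; once unlatched a spring lifts it to 0.90 and holds it there; 1.95 is the stop, fully open, leaning back past upright. Let go between 0.90 and 1.5 it sinks back to 0.90; beyond 1.6 it falls gently to the stop and stays. A damped grey plate, 104 mm hinge to front edge, 84 mm wide, 13 mm thick, 0.1 kg; under 2 N at the front edge moves it
- lid_front (a point): middle of the front edge of the lid's underside, 104 mm from the hinge line, moving with the lid (a latch tongue 30 mm wide, 5 mm thick, sticks out 8 mm farther). The frame's x points along the lid to the hinge, y along the hinge, z out of the lid's top face. The lid opens upwards and away from the photometer's front; under it is a well with a cell, nothing above deck height
- lid_hinge (a point): middle of the lid's hinge line, which runs along the photometer's y, 79 mm above the bench; fixed to the photometer, axes as the photometer's
- vial_tall: capped glass sample vial standing on the bench beside the photometer, 28 mm diameter, 68 mm tall; origin at the centre of its underside; leave it alone
- vial_short: capped glass sample vial, 28 mm diameter, 48 mm tall, standing on the bench; origin at the centre of its underside; leave it alone
- tape_roll: roll of tape lying flat on the bench, 68 mm diameter, 24 mm tall; origin at the centre of its underside; leave it alone
- zero_puck: steel zeroing disc, 31 mm diameter, with a small knob, 22 mm tall, standing on the photometer's deck to the right (-y) of the lid; origin at the centre of its underside; leave it alone
- screwdriver: screwdriver, 170 mm long, lying on the bench in front of the photometer; origin under its middle; leave it alone
- marker: marker pen, 125 mm long, 16 mm diameter, lying on the bench behind the photometer; origin under its middle; leave it alone

How it is judged:
On the way, in this order (a step that is already met when the one before it is completed fails the run):
1. the release tab is pressed down (0.12 rad or more) (value of joint release_tab above 0.12 rad).
2. the lid has sprung up (beyond 0.5 rad) (value of joint sample_lid above 0.5 rad), for 0.1 s.
At the end, for the whole second after the job is handed in: the lid rests fully open (beyond 1.8 rad) with nothing touching it, the tab has sprung back, the photometer stands within 20 mm of where it was, and every other loose thing is within 30 mm of where it was, the vials, roll and disc upright (value of joint sample_lid above 1.8 rad and velocity of joint sample_lid between -0.1 and 0.1 rad/s and value of joint release_tab below 0.06 rad and distance of photometer from where it was at the start of the episode below 0.02 m and angle between photometer's own z axis and vertical below 0.05 rad and distance of each of vial_tall, vial_short, tape_roll, zero_puck, screwdriver, marker from where it was at the start of the episode below 0.03 m and angle between each of vial_tall, vial_short, tape_roll, zero_puck's own z axis and vertical below 0.3 rad).
It fails at once if the photometer is shoved more than 25 mm, lifted or tipped (distance of photometer from where it was at the start of the episode above 0.025 m or angle between photometer's own z axis and vertical above 0.08 rad).
It fails at once if the lid is slammed (faster than 7 rad/s) (velocity of joint sample_lid above 7 rad/s).
It fails at once if another thing is picked up, knocked over or pushed more than 35 mm (distance of any of vial_tall, vial_short, tape_roll, zero_puck, screwdriver, marker from where it was at the start of the episode above 0.035 m or angle between any of vial_tall, vial_short, tape_roll, zero_puck's own z axis and vertical above 0.6 rad).
It also fails if it takes over 48 s, if anything falls off the work surface, if the arm or the gripper's body presses on something with over 40 N, if the wrist force passes 120 N, or if a joint passes its speed limit or range.

## Working session

There is one attempt and no reset: what is moved stays moved. The work goes in short steps, Python scripts to look and compute and a tool call to move; the robot and the scene stay as the last step left them, time stands still between calls to the robot, and variables do not carry over. Pictures are saved under pics/ and viewed, on a budget of 10 in all, crops included, one or two more only if the job needs it, and the job is handed in when it is done.

Besides the shell and the picture viewer there is one more tool, called after "Emit:" in YAML: its name, and indented under it one key for each argument. drive_tool: Moves the arm, as the interface text tells. Its arguments: {"type":"object","properties":{"motion":{"type":"array","items":{"type":"object","properties":{"x":{"type":"number"},"y":{"type":"number"},"z":{"type":"number"},"ax":{"type":"number"},"ay":{"type":"number"},"az":{"type":"number"}}}},"jaw":{"type":"number"}},"required":["motion"]}

```bash
mkdir -p pics; python3 - <<'E'
from station import ctrl
import cv2,numpy as np,pickle
for n in ("scene","side"):
    s=ctrl.snapshot(n); cv2.imwrite(f"pics/{n}0.png",s["color"][:,:,::-1]); pickle.dump(s,open(f"{n}0.pkl","wb"))
    print(n,s["intrinsics"],s["eye"],s["attitude"])
print(ctrl.state())
E
```

```text
scene [[487.46781913   0.         286.46897548]
 [  0.         487.46781913 211.9108754 ]
 [  0.           0.           1.        ]] [ 0.91812696 -0.36281468  0.70304479] [-2.28891471 -0.8621413   0.30580641]
side [[397.51386978   0.         282.70713229]
 [  0.         397.51386978 206.2078828 ]
 [  0.           0.           1.        ]] [0.11250636 0.68336573 0.50770684] [-0.78339668  2.33412467 -1.414799  ]
{'time_s': 0.1, 'joints': array([-1.15938608e+00,  3.53587538e-01,  1.63403802e+00, -3.67305596e-06,
        1.15520067e+00, -2.40912237e-03]), 'joint_velocities': array([-0.00027839, -0.0002669 , -0.00269736,  0.00034309,  0.00042126,
       -0.00021979]), 'joint_torque': array([-2.27887685e-03, -6.06357694e+01, -3.42819393e+01, -1.43764182e-04,
        3.84537314e-03, -3.44415866e-06]), 'tool_pos': array([ 0.25118197, -0.57194895,  0.3032406 ]), 'tool_rot': array([-3.07340196e+00, -6.45152022e-01,  3.98516946e-04]), 'wrist_force': array([-0.35580426,  0.05708786, -0.38578195]), 'moment': array([ 0.00396043,  0.02004424, -0.03815963]), 'grip_width': 1.0000814767946138}
```

View pics/scene0.png

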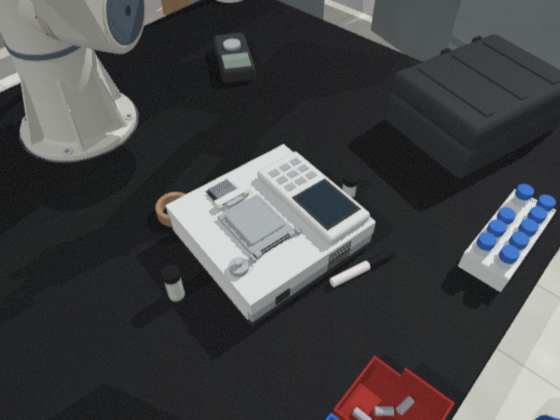

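View pics/side0.png

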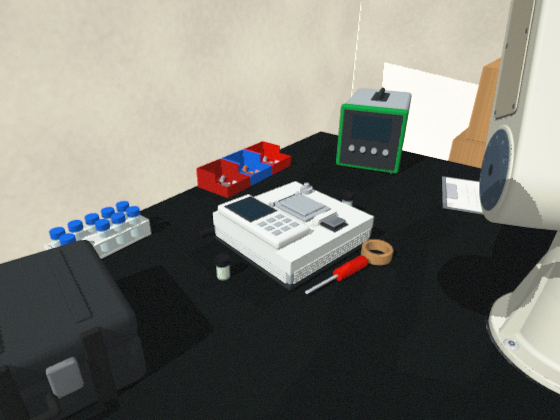

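The scene view shows the photometer at about (270,230), with the tab at (222,190), the lid at (255,222) and the puck at (238,267). The tape roll is to its front right and the vials are at (174,285) and (349,185). Next I'll enlarge both views to fit the pose.

```bash
python3 - <<'E'
import cv2
a=cv2.imread("pics/scene0.png")[140:320,155:385]
b=cv2.imread("pics/side0.png")[170:300,200:400]
cv2.imwrite("pics/scene0c.png",cv2.resize(a,None,fx=3.3,fy=3.3,interpolation=cv2.INTER_CUBIC))
cv2.imwrite("pics/side0c.png",cv2.resize(b,None,fx=4,fy=4,interpolation=cv2.INTER_CUBIC))
E
```

```text
(no output)
```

View pics/scene0c.png

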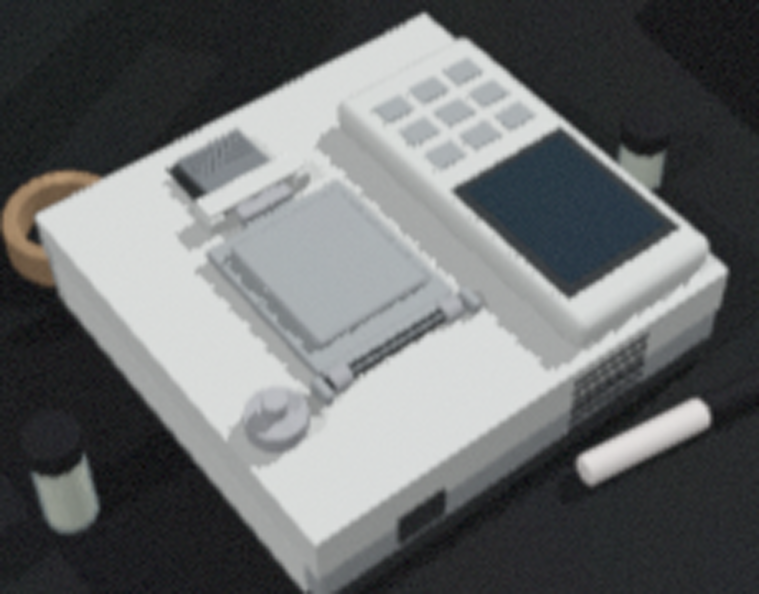

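View pics/side0c.png

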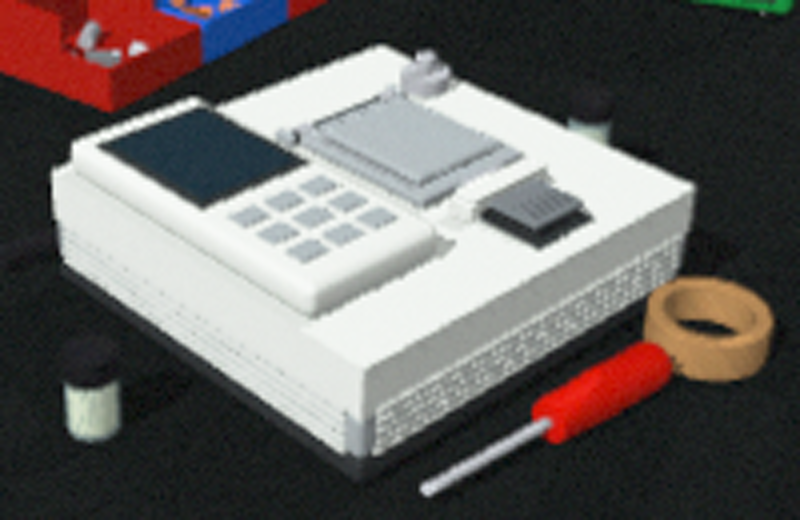

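The crops resolve the four deck corners in both views. In the scene crop the front-right corner is (38,215), front-left (425,12), back-right (315,545) and back-left (725,270). In the side crop the same corners are (695,185), (362,370), (378,45) and (55,170). The tab's top face and the hinge ends (325,385) and (470,300) are clear too. I'll fit the pose from these.

```bash
cat > h.py <<'E'
import numpy as np,pickle,cv2
from scipy.spatial.transform import Rotation as R
from scipy.optimize import least_squares
S={n:pickle.load(open(n+"0.pkl","rb")) for n in ("scene","side")}
def proj(s,P):
    A=np.asarray(s["attitude"]); A=R.from_rotvec(A) if A.size==3 else R.from_matrix(A)
    p=A.inv().apply(np.atleast_2d(P)-s["eye"])@s["intrinsics"].T
    return p[:,:2]/p[:,2:]
def ray(s,uv,z):
    d=R.from_rotvec(s["attitude"]).apply(np.linalg.solve(s["intrinsics"],[*uv,1]))
    return s["eye"]+d*(z-s["eye"][2])/d[2]
sc=lambda u,v:(155+u/3.3-.35,140+v/3.3-.35)
sd=lambda u,v:(200+u/4-.4,170+v/4-.4)
E
python3 - <<'E'
from h import *
L=np.array([[-.125,-.13,.075],[-.125,.13,.075],[.125,-.13,.075],[.125,.13,.075]])
a=np.array([sc(*p) for p in [(38,215),(425,12),(315,545),(725,270)]])
b=np.array([sd(*p) for p in [(695,185),(362,370),(378,45),(55,170)]])
W=lambda q:R.from_euler("z",q[2]).apply(L)+[q[0],q[1],0]
def f(q,k=3):
    r=[]
    if k&1:r.append((proj(S["scene"],W(q))-a).ravel())
    if k&2:r.append((proj(S["side"],W(q))-b).ravel())
    return np.concatenate(r)
for k in (1,2,3):
    s=least_squares(f,[.55,-.25,0],args=(k,),loss="soft_l1"); print(k,s.x,np.degrees(s.x[2]),f(s.x,k).round(1))
q=s.x; inv=lambda P:R.from_euler("z",-q[2]).apply(np.array(P)-[q[0],q[1],0]).round(4)
print("tab",[inv(ray(S["scene"],sc(*p),.086)) for p in [(172,170),(237,130),(272,158),(203,200)]])
print("tab side",[inv(ray(S["side"],sd(*p),.086)) for p in [(480,205),(540,232),(590,205),(520,178)]])
print("hinge",[inv(ray(S["scene"],sc(*p),.079)) for p in [(325,385),(470,300)]])
print("puck",inv(ray(S["scene"],sc(278,420),.085)))
print("vials top",inv(ray(S["scene"],sc(52,430),.068)),"tape",inv(ray(S["scene"],sc(60,215),.024)))
for n,P in dict(press=[-.094,-.035,.086]).items(): print(n,R.from_euler("z",q[2]).apply(P)+[q[0],q[1],0])
E
```

```text
1 [ 0.54339627  0.03681909 -0.18268987] -10.467358434641552 [-0.8 -0.2  0.   0.6 -0.  -0.2  0.8 -0.2]
2 [ 0.54548964  0.03714921 -0.18003486] -10.315237648061483 [-0.   0.3  0.3 -0.4  0.5  0.  -1.1 -0. ]
3 [ 0.54408021  0.036988   -0.18275322] -10.470988330029272 [-0.5 -0.1  0.3  0.7  0.4 -0.   1.2 -0.   0.7  0.5  0.8 -0.1  1.1  0.2
 -0.6  0. ]
tab [array([-0.0995, -0.0614,  0.086 ]), array([-0.1033, -0.0176,  0.086 ]), array([-0.0745, -0.0147,  0.086 ]), array([-0.0714, -0.0603,  0.086 ])]
tab side [array([-0.0706, -0.0078,  0.086 ]), array([-0.1097, -0.0106,  0.086 ]), array([-0.1092, -0.0523,  0.086 ]), array([-0.0652, -0.0465,  0.086 ])]
hinge [array([ 0.059 , -0.0771,  0.079 ]), array([0.0612, 0.0106, 0.079 ])]
puck [ 0.0655 -0.1084  0.085 ]
vials top [-0.0059 -0.1899  0.068 ] tape [-0.1627 -0.1038  0.024 ]
press [0.44528477 0.01965419 0.086     ]
```

Both views agree: the photometer is at (0.544, 0.037) with yaw -10.5°, and residuals are about 1 px. The tab press point is about (0.445, 0.020). First I'll shut the gripper and turn the tool to line up with the photometer.

Emit:
drive_tool:
  motion:
    - {"az":5.7}
    - {"az":5.7}
    - {"az":5.7}
    - {"az":5.7}
    - {"az":5.7}
    - {"az":5.7}
  jaw: 0

```text
invalid input at $.motion[0]: expected keys x, y, z, ax, ay, az
```

```bash
cat >> h.py <<'E'
Q=[.5441,.0370,-.1827]
def w(P): return R.from_euler("z",Q[2]).apply(P)+[Q[0],Q[1],0]
def go(P):
    "tool-axis shift (mm) bringing the FINGERTIP (73 mm ahead) to photometer point P; and residual yaw"
    from station import ctrl
    st=ctrl.state(); T=R.from_rotvec(st["tool_rot"]); tip=st["tool_pos"]+T.apply([0,0,.073])
    x=T.apply([1,0,0]); 
    print("t",round(st["time_s"],2),"tip(ph)",(R.from_euler("z",-Q[2]).apply(tip-[Q[0],Q[1],0])*1000).round(1),"toolx yaw",np.degrees(np.arctan2(x[1],x[0])).round(2),"toolz",T.apply([0,0,1]).round(3),
     "shift mm",(T.inv().apply(w(P)-tip)*1000).round(1),"F",st["wrist_force"].round(2),"grip",round(st["grip_width"],2))
E
python3 -c "
from h import *
go([-.094,-.035,.16])"
```

```text
t 0.1 tip(ph) [-177.5 -652.   230.2] toolx yaw 23.71 toolz [-0.     0.001 -1.   ] shift mm [ 415.6 -463.4   70.8] F [-0.36  0.06 -0.39] grip 1.0
```

All six keys are required in each row.

Emit:
drive_tool:
  motion:
    - {"x":0,"y":0,"z":0,"ax":0,"ay":0,"az":5.7}
    - {"x":0,"y":0,"z":0,"ax":0,"ay":0,"az":5.7}
    - {"x":0,"y":0,"z":0,"ax":0,"ay":0,"az":5.7}
    - {"x":0,"y":0,"z":0,"ax":0,"ay":0,"az":5.7}
    - {"x":0,"y":0,"z":0,"ax":0,"ay":0,"az":5.7}
    - {"x":0,"y":0,"z":0,"ax":0,"ay":0,"az":5.7}
  jaw: 0

```text
time_s: 0.7
tool_pos: [0.2512, -0.572, 0.3035]
tool_rot: [-3.127, 0.294, 0.001]
wrist_force: [0.4, 0.1, -0.4]
grip_width: -0.001
```

```bash
python3 -c "
from h import *
go([-.094,-.035,.16])"
```

```text
t 0.7 tip(ph) [-177.4 -652.1  230.5] toolx yaw -10.73 toolz [-0.     0.001 -1.   ] shift mm [  80.7 -617.4   70.8] F [ 0.36  0.13 -0.37] grip -0.0
```

Emit:
drive_tool:
  motion:
    - {"x":0.004,"y":-0.02,"z":0,"ax":0,"ay":0,"az":0}
    - {"x":0.004,"y":-0.03,"z":0,"ax":0,"ay":0,"az":0}
    - {"x":0.004,"y":-0.03,"z":0,"ax":0,"ay":0,"az":0}
    - {"x":0.004,"y":-0.03,"z":0,"ax":0,"ay":0,"az":0}
    - {"x":0.004,"y":-0.03,"z":0,"ax":0,"ay":0,"az":0}
    - {"x":0.004,"y":-0.03,"z":0,"ax":0,"ay":0,"az":0}
    - {"x":0.004,"y":-0.03,"z":0,"ax":0,"ay":0,"az":0}
    - {"x":0.004,"y":-0.03,"z":0,"ax":0,"ay":0,"az":0}
    - {"x":0.004,"y":-0.03,"z":0,"ax":0,"ay":0,"az":0}
    - {"x":0.004,"y":-0.03,"z":0,"ax":0,"ay":0,"az":0}
    - {"x":0.004,"y":-0.03,"z":0,"ax":0,"ay":0,"az":0}
    - {"x":0.004,"y":-0.02,"z":0,"ax":0,"ay":0,"az":0}

```text
time_s: 1.9
tool_pos: [0.3604, -0.2449, 0.3037]
tool_rot: [-3.128, 0.286, 0.001]
wrist_force: [-0.7, -0.1, -0.4]
grip_width: 0.001
```

Emit:
drive_tool:
  motion:
    - {"x":0.003,"y":-0.02,"z":0,"ax":0,"ay":0,"az":0}
    - {"x":0.003,"y":-0.027,"z":0,"ax":0,"ay":0,"az":0}
    - {"x":0.003,"y":-0.027,"z":0,"ax":0,"ay":0,"az":0}
    - {"x":0.003,"y":-0.027,"z":0,"ax":0,"ay":0,"az":0}
    - {"x":0.003,"y":-0.027,"z":0,"ax":0,"ay":0,"az":0}
    - {"x":0.003,"y":-0.027,"z":0,"ax":0,"ay":0,"az":0}
    - {"x":0.003,"y":-0.027,"z":0,"ax":0,"ay":0,"az":0}
    - {"x":0.003,"y":-0.027,"z":0,"ax":0,"ay":0,"az":0}
    - {"x":0.003,"y":-0.027,"z":0,"ax":0,"ay":0,"az":0}
    - {"x":0.003,"y":-0.02,"z":0,"ax":0,"ay":0,"az":0}
    - {"x":0.003,"y":-0.02,"z":0,"ax":0,"ay":0,"az":0}
    - {"x":0,"y":0,"z":0,"ax":0,"ay":0,"az":0}

```text
time_s: 3.1
tool_pos: [0.4436, 0.0202, 0.3038]
tool_rot: [-3.128, 0.284, 0.0]
wrist_force: [-0.2, -0.7, -0.7]
grip_width: 0.001
```

```bash
python3 -c "
from h import *
go([-.094,-.035,.13])"
```

```text
t 3.1 tip(ph) [-95.8 -34.7 230.8] toolx yaw -10.38 toolz [ 0.  0. -1.] shift mm [  1.8   0.3 100.8] F [-0.19 -0.71 -0.74] grip 0.0
```

Emit:
drive_tool:
  motion:
    - {"x":0.002,"y":0,"z":0.02,"ax":0,"ay":0,"az":0}
    - {"x":0,"y":0,"z":0.03,"ax":0,"ay":0,"az":0}
    - {"x":0,"y":0,"z":0.03,"ax":0,"ay":0,"az":0}
    - {"x":0,"y":0,"z":0.03,"ax":0,"ay":0,"az":0}
    - {"x":0,"y":0,"z":0.015,"ax":0,"ay":0,"az":0}
    - {"x":0,"y":0,"z":0.005,"ax":0,"ay":0,"az":0}
    - {"x":0,"y":0,"z":0,"ax":0,"ay":0,"az":0}

```text
time_s: 3.8
tool_pos: [0.4446, 0.0178, 0.1735]
tool_rot: [3.128, -0.288, -0.002]
wrist_force: [-0.2, 0.8, 0.4]
grip_width: 0.0
```

```bash
cat >> h.py <<'E'
def pair(name,c1=(140,320,155,385),c2=(130,290,200,400)):
    from station import ctrl
    o=[]
    for n,c in (("scene",c1),("side",c2)):
        i=ctrl.snapshot(n)["color"][:,:,::-1]; cv2.imwrite(f"pics/{name}_{n}_full.png",i)
        i=i[c[0]:c[1],c[2]:c[3]]; o.append(cv2.resize(i,(400,int(400*i.shape[0]/i.shape[1])),interpolation=cv2.INTER_CUBIC))
    h=max(k.shape[0] for k in o); o=[cv2.copyMakeBorder(k,0,h-k.shape[0],0,0,0) for k in o]
    cv2.imwrite(f"pics/{name}.png",np.hstack(o))
E
python3 -c "
from h import *
go([-.094,-.035,.086]); pair('above')"
```

```text
t 3.8 tip(ph) [-94.4 -36.9 100.5] toolx yaw -10.51 toolz [-0.002 -0.    -1.   ] shift mm [ 0.4 -2.  14.5] F [-0.24  0.8   0.4 ] grip 0.0
```

View pics/above.png

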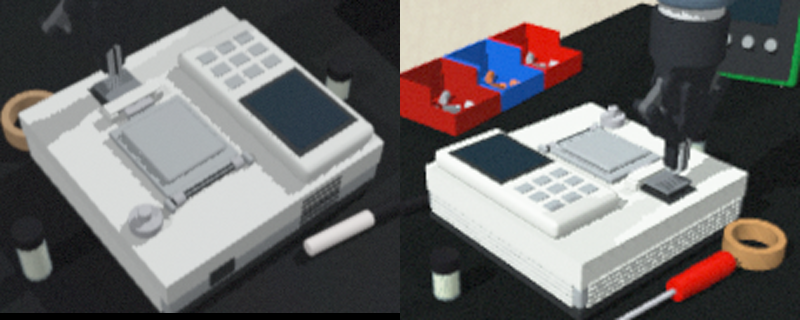

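The fingertips hang just above the tab's ribbed face (left image (113,80), right image (680,165)). I'll correct y by 2 mm and press slowly.

Emit:
drive_tool:
  motion:
    - {"x":0,"y":-0.002,"z":0.005,"ax":0,"ay":0,"az":0}
    - {"x":0,"y":0,"z":0.004,"ax":0,"ay":0,"az":0}
    - {"x":0,"y":0,"z":0.003,"ax":0,"ay":0,"az":0}
    - {"x":0,"y":0,"z":0.002,"ax":0,"ay":0,"az":0}
    - {"x":0,"y":0,"z":0.002,"ax":0,"ay":0,"az":0}
    - {"x":0,"y":0,"z":0.001,"ax":0,"ay":0,"az":0}
    - {"x":0,"y":0,"z":0.001,"ax":0,"ay":0,"az":0}
    - {"x":0,"y":0,"z":0,"ax":0,"ay":0,"az":0}

```text
time_s: 4.7
tool_pos: [0.4454, 0.0203, 0.1559]
tool_rot: [-3.128, 0.287, 0.0]
wrist_force: [-1.2, 0.4, 4.1]
grip_width: 0.002
```

```bash
python3 -c "
from h import *
go([-.094,-.035,.080])"
```

```text
t 4.7 tip(ph) [-94.1 -34.3  82.9] toolx yaw -10.49 toolz [-0.  0. -1.] shift mm [0.1 0.7 2.9] F [-1.22  0.4   4.09] grip 0.0
```

Force is 4.1 N with the tip about 3 mm below the tab's rest height. I'll press on to the stop.

Emit:
drive_tool:
  motion:
    - {"x":0,"y":0,"z":0.001,"ax":0,"ay":0,"az":0}
    - {"x":0,"y":0,"z":0.001,"ax":0,"ay":0,"az":0}
    - {"x":0,"y":0,"z":0.001,"ax":0,"ay":0,"az":0}
    - {"x":0,"y":0,"z":0,"ax":0,"ay":0,"az":0}
    - {"x":0,"y":0,"z":0,"ax":0,"ay":0,"az":0}

```text
time_s: 5.2
tool_pos: [0.4455, 0.0203, 0.1538]
tool_rot: [-3.128, 0.287, -0.0]
wrist_force: [-5.5, 0.3, 17.0]
grip_width: -0.002
```

```bash
python3 -c "
from h import *
go([-.094,-.035,.080]); pair('press')"
```

```text
t 5.2 tip(ph) [-93.9 -34.3  80.8] toolx yaw -10.49 toolz [ 0.  0. -1.] shift mm [-0.1  0.7  0.8] F [-5.51  0.25 16.96] grip -0.0
```

View pics/press.png

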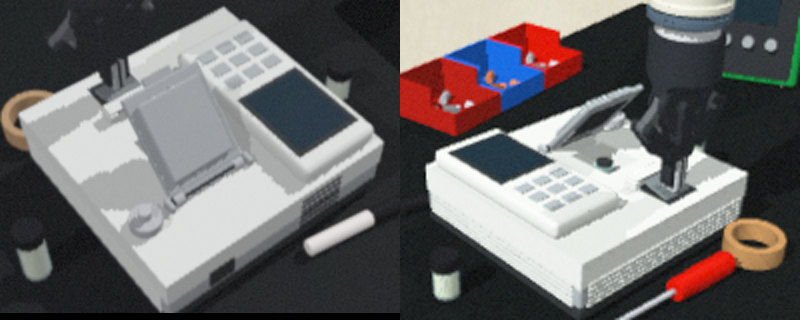

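The left and right images both show the lid up at about 0.9 rad, and the 17 N reading means the tab is on its stop. Next I rise to tip z ≈ 145 mm and check the height before pushing back.

Emit:
drive_tool:
  motion:
    - {"x":0,"y":0,"z":-0.005,"ax":0,"ay":0,"az":0}
    - {"x":0,"y":0,"z":-0.01,"ax":0,"ay":0,"az":0}
    - {"x":0,"y":0,"z":-0.02,"ax":0,"ay":0,"az":0}
    - {"x":0,"y":0,"z":-0.02,"ax":0,"ay":0,"az":0}
    - {"x":0,"y":0,"z":-0.01,"ax":0,"ay":0,"az":0}
    - {"x":0,"y":0,"z":0,"ax":0,"ay":0,"az":0}
    - {"x":0.01,"y":0,"z":0,"ax":0,"ay":0,"az":0}
    - {"x":0.02,"y":0,"z":0,"ax":0,"ay":0,"az":0}
    - {"x":0.02,"y":0,"z":0,"ax":0,"ay":0,"az":0}
    - {"x":0.01,"y":0,"z":0,"ax":0,"ay":0,"az":0}
    - {"x":0,"y":0,"z":0,"ax":0,"ay":0,"az":0}

```text
time_s: 6.4
tool_pos: [0.5054, 0.0091, 0.217]
tool_rot: [3.128, -0.288, -0.001]
wrist_force: [-0.1, -0.8, -0.9]
grip_width: 0.002
```

```bash
python3 -c "
from h import *
go([.06,-.035,.145])"
```

```text
t 6.4 tip(ph) [-33.  -34.4 144. ] toolx yaw -10.51 toolz [-0.001 -0.    -1.   ] shift mm [93.   0.5 -1. ] F [-0.15 -0.82 -0.89] grip 0.0
```

Now the slow push. This is the first stretch, then I check the force.

Emit:
drive_tool:
  motion:
    - {"x":0.004,"y":0,"z":0,"ax":0,"ay":0,"az":0}
    - {"x":0.004,"y":0,"z":0,"ax":0,"ay":0,"az":0}
    - {"x":0.004,"y":0,"z":0,"ax":0,"ay":0,"az":0}
    - {"x":0.004,"y":0,"z":0,"ax":0,"ay":0,"az":0}
    - {"x":0.004,"y":0,"z":0,"ax":0,"ay":0,"az":0}
    - {"x":0.004,"y":0,"z":0,"ax":0,"ay":0,"az":0}
    - {"x":0.004,"y":0,"z":0,"ax":0,"ay":0,"az":0}
    - {"x":0.004,"y":0,"z":0,"ax":0,"ay":0,"az":0}
    - {"x":0.004,"y":0,"z":0,"ax":0,"ay":0,"az":0}
    - {"x":0.004,"y":0,"z":0,"ax":0,"ay":0,"az":0}

```text
time_s: 7.4
tool_pos: [0.5441, 0.002, 0.2179]
tool_rot: [-3.128, 0.287, -0.0]
wrist_force: [-0.6, -0.8, -0.2]
grip_width: -0.004
```

```bash
python3 -c "
from h import *
go([.06,-.035,.145]); pair('push',(100,320,155,385),(100,290,200,400))"
```

```text
t 7.4 tip(ph) [  6.4 -34.4 144.9] toolx yaw -10.49 toolz [ 0.  0. -1.] shift mm [53.6  0.6 -0.1] F [-0.65 -0.85 -0.22] grip -0.0
```

View pics/push.png

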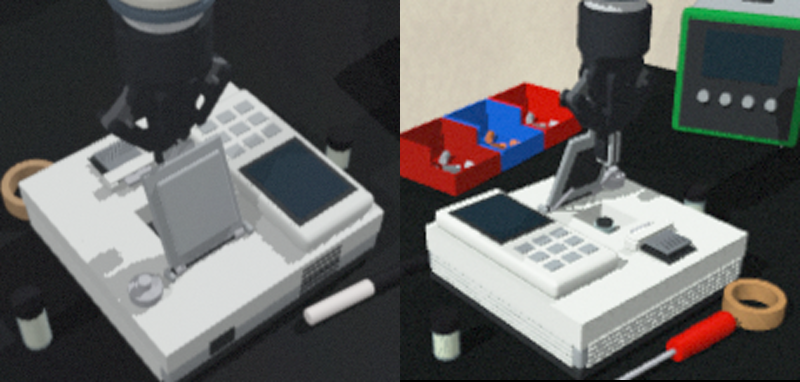

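The lid is being tilted up by the fingers (right image (590,150)), the force is under 1 N and the tab has sprung back. I'll continue past upright.

Emit:
drive_tool:
  motion:
    - {"x":0.005,"y":0,"z":0,"ax":0,"ay":0,"az":0}
    - {"x":0.005,"y":0,"z":0,"ax":0,"ay":0,"az":0}
    - {"x":0.005,"y":0,"z":0,"ax":0,"ay":0,"az":0}
    - {"x":0.005,"y":0,"z":0,"ax":0,"ay":0,"az":0}
    - {"x":0.005,"y":0,"z":0,"ax":0,"ay":0,"az":0}
    - {"x":0.005,"y":0,"z":0,"ax":0,"ay":0,"az":0}
    - {"x":0.005,"y":0,"z":0,"ax":0,"ay":0,"az":0}
    - {"x":0.005,"y":0,"z":0,"ax":0,"ay":0,"az":0}
    - {"x":0.005,"y":0,"z":0,"ax":0,"ay":0,"az":0}
    - {"x":0.005,"y":0,"z":0,"ax":0,"ay":0,"az":0}
    - {"x":0.005,"y":0,"z":0,"ax":0,"ay":0,"az":0}
    - {"x":0,"y":0,"z":0,"ax":0,"ay":0,"az":0}

```text
time_s: 8.7
tool_pos: [0.5983, -0.008, 0.2174]
tool_rot: [3.128, -0.287, -0.001]
wrist_force: [0.7, -0.2, -0.9]
grip_width: 0.001
```

```bash
python3 -c "
from h import *
go([.06,-.035,.145]); pair('push2',(100,320,155,385),(100,290,200,400))"
```

```text
t 8.7 tip(ph) [ 61.4 -34.5 144.4] toolx yaw -10.5 toolz [-0. -0. -1.] shift mm [-1.4  0.5 -0.6] F [ 0.72 -0.22 -0.89] grip 0.0
```

View pics/push2.png

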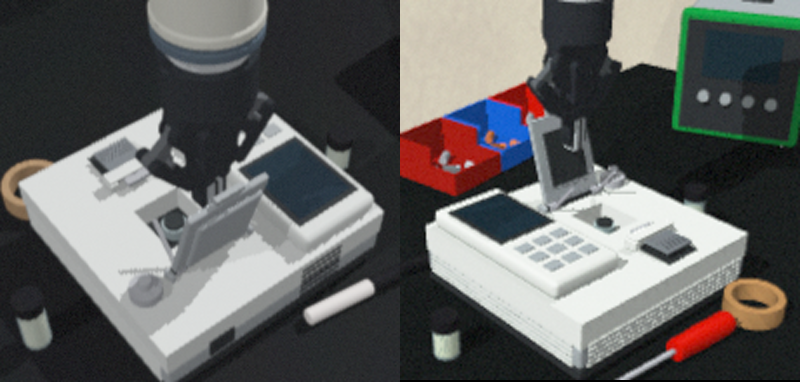

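The lid is leaning back past upright, with no force on the fingers. I'll withdraw forward and up, let it settle and check.

Emit:
drive_tool:
  motion:
    - {"x":-0.01,"y":0,"z":0,"ax":0,"ay":0,"az":0}
    - {"x":-0.02,"y":0,"z":0,"ax":0,"ay":0,"az":0}
    - {"x":-0.03,"y":0,"z":0,"ax":0,"ay":0,"az":0}
    - {"x":-0.03,"y":0,"z":0,"ax":0,"ay":0,"az":0}
    - {"x":-0.03,"y":0,"z":-0.01,"ax":0,"ay":0,"az":0}
    - {"x":-0.03,"y":0,"z":-0.03,"ax":0,"ay":0,"az":0}
    - {"x":-0.02,"y":0,"z":-0.03,"ax":0,"ay":0,"az":0}
    - {"x":-0.01,"y":0,"z":-0.03,"ax":0,"ay":0,"az":0}
    - {"x":0,"y":0,"z":-0.02,"ax":0,"ay":0,"az":0}
    - {"x":0,"y":0,"z":0,"ax":0,"ay":0,"az":0}
    - {"x":0,"y":0,"z":0,"ax":0,"ay":0,"az":0}
    - {"x":0,"y":0,"z":0,"ax":0,"ay":0,"az":0}

```text
time_s: 10.0
tool_pos: [0.4201, 0.0248, 0.3367]
tool_rot: [3.128, -0.287, -0.003]
wrist_force: [-0.3, 0.1, -0.4]
grip_width: -0.003
```

```bash
python3 -c "
from h import *
go([-.094,-.035,.23]); pair('end',(100,320,155,385),(100,300,200,400))
L=np.array([.060,-.035,.079])
for t in (1.6,1.8,1.95):
  P=[w(L+[-.104*np.cos(t),dy,.104*np.sin(t)]) for dy in (-.042,.042)]
  a=[(proj(S['scene'],p)[0]-[155,100])*400/230 for p in P]; b=[(proj(S['side'],p)[0]-[200,100])*2+[400,0] for p in P]
  print(t,np.round(a),np.round(b))
for n in ('scene','side'):
  a=cv2.imread(f'pics/{n}0.png',0).astype(int); b=cv2.imread(f'pics/end_{n}_full.png',0).astype(int)
  print(n,np.argwhere(abs(a-b)>60).shape)
"
```

```text
t 10.0 tip(ph) [-119.9  -34.6  263.7] toolx yaw -10.5 toolz [-0.002 -0.    -1.   ] shift mm [26.   0.4 33.7] F [-0.26  0.07 -0.39] grip -0.0
1.6 [[169. 199.]
 [249. 154.]] [[599. 106.]
 [546. 124.]]
1.8 [[184. 217.]
 [264. 170.]] [[587. 104.]
 [533. 121.]]
1.95 [[195. 232.]
 [276. 184.]] [[578. 104.]
 [525. 121.]]
scene (2726, 2)
side (13319, 2)
```

View pics/end.png

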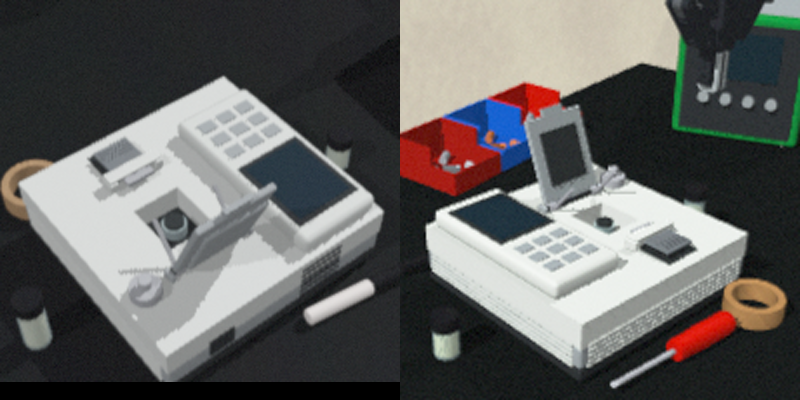

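The lid's front edge is at (196,232)–(276,185) in the left image and (525,120)–(578,104) in the right image. That matches the prediction for 1.95 rad. The tab is up and nothing else has visibly moved.

```bash
python3 -c "
from station import ctrl
print(ctrl.job_done())"
```

```text
the job is handed in; nothing more can be done
None
```

The sample compartment is open: the lid rests fully open by itself, and I handed the job in at about 10 s of the 48 s allowed; the hand-in gives no verdict.

- **Pressing the tab:** I shut the gripper and pressed the release tab straight down to its stop, with a reading of about 17 N. The lid sprang up to about 0.9 rad.
- **Pushing the lid:** I pushed it back past upright with the fingertips, reading about 1 N or less at both checks, then drew the arm clear.
- **Last checks:** In both camera views the lid's front edge matches the position predicted for 1.95 rad, the stop. The tab is back up and the gripper touches nothing. By eye, the photometer and the things around it are where they were; I did not measure their positions again. No check failed or disagreed.

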